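# Shut the chip box and tighten its cover in cross order

### The job

Swing the open cover of the dust extraction's chip box shut, then tighten its four wing screws one after another in cross order: start with any one, go to the one diagonally opposite, then do the other two. Turn each screw clockwise, less than a quarter turn, until its wings line up with the raised rib beneath them (straight up the slope), all four evenly and none much past the rib. Leave the other things on the bench where they are.

Things in the scene. Friction and masses are not known exactly. Their poses are not given: they have to be found in the camera images.
- chip_box: sheet-metal chip box, bolted down; origin on the bench, under the middle of its sloping seat; x level, up the slope, z up. The seat, 250 mm wide, slopes 30 deg and faces up and to the box's -x, i.e. to the bench's right side, somewhat away from the robot; front edge 35, back edge 130 mm high. Behind it a level top 130 mm high to x = 165 mm, then a pipe stub to 220 mm.
- cover (a joint): angle of the aluminium cover plate, 182 mm (hinge to free edge) x 220 x 8 mm, 0.5 to 0.7 kg with screws, hinged along the seat's back edge: 0 = shut on the gasket, 2.09 = upright, stop 2.3. Starts open, 1.9 to 2.12. A damped friction hinge holds it within 15 deg of upright; pushed over the opening to below 1.5 rad it sinks shut by itself in some 3 s.
- cover_hinge (a point): middle of the cover's hinge line; turns with the cover: x in the plate, from free edge toward hinge, y along the hinge, z out of the outer face (the one with the screws; shut, it leans 30 deg from vertical, down the slope). Underside at z = 0, outer face at z = 8 mm. Screw axes at x = -45 (high) and -145 mm (low), y = +75 (left) and -75 mm (right).
- cover_edge (a point): middle of the cover's free edge, 185 mm from the hinge line, half-way through the 8 mm thickness; axes as cover_hinge. When the cover stands open its outer face looks to the box's +x (over the pipe stub); its middle, between the left and right screws, is bare and can be pushed from there near this edge.
- screw_high_left (a joint): turn of the high left wing screw (hinge end of the cover; left = box +y, as seen from the slope's low side). Grows clockwise seen onto the outer face (tightening); starts loose at 0 to 0.5 rad; at 1.2 its wings lie along the rib (cover's x axis) = tight. It can turn on to 2.2 (too far). Stays where left (friction 0.08 N m); does not move in or out.
- wing_high_left (a point): middle of the wings of the high left screw, on its axis, 26 mm above the cover's outer face; x along the wings, z out along the axis. Black wings 44 mm tip to tip, 9 mm thick (grip width, along y), 14 to 38 mm above the cover, on a hub 18 mm across. Under it a raised rib, 8 mm wide, 3 mm high, runs along the cover's x axis, shared by both left screws.
- screw_high_right (a joint): turn of the high right wing screw (hinge end of the cover; left = box +y, as seen from the slope's low side). Grows clockwise seen onto the outer face (tightening); starts loose at 0 to 0.5 rad; at 1.2 its wings lie along the rib (cover's x axis) = tight. It can turn on to 2.2 (too far). Stays where left (friction 0.08 N m); does not move in or out.
- wing_high_right (a point): middle of the wings of the high right screw, on its axis, 26 mm above the cover's outer face; x along the wings, z out along the axis. Black wings 44 mm tip to tip, 9 mm thick (grip width, along y), 14 to 38 mm above the cover, on a hub 18 mm across. Under it a raised rib, 8 mm wide, 3 mm high, runs along the cover's x axis, shared by both right screws.
- screw_low_left (a joint): turn of the low left wing screw (free-edge end of the cover; left = box +y, as seen from the slope's low side). Grows clockwise seen onto the outer face (tightening); starts loose at 0 to 0.5 rad; at 1.2 its wings lie along the rib (cover's x axis) = tight. It can turn on to 2.2 (too far). Stays where left (friction 0.08 N m); does not move in or out.
- wing_low_left (a point): middle of the wings of the low left screw, on its axis, 26 mm above the cover's outer face; x along the wings, z out along the axis. Black wings 44 mm tip to tip, 9 mm thick (grip width, along y), 14 to 38 mm above the cover, on a hub 18 mm across. Under it a raised rib, 8 mm wide, 3 mm high, runs along the cover's x axis, shared by both left screws.
- screw_low_right (a joint): turn of the low right wing screw (free-edge end of the cover; left = box +y, as seen from the slope's low side). Grows clockwise seen onto the outer face (tightening); starts loose at 0 to 0.5 rad; at 1.2 its wings lie along the rib (cover's x axis) = tight. It can turn on to 2.2 (too far). Stays where left (friction 0.08 N m); does not move in or out.
- wing_low_right (a point): middle of the wings of the low right screw, on its axis, 26 mm above the cover's outer face; x along the wings, z out along the axis. Black wings 44 mm tip to tip, 9 mm thick (grip width, along y), 14 to 38 mm above the cover, on a hub 18 mm across. Under it a raised rib, 8 mm wide, 3 mm high, runs along the cover's x axis, shared by both right screws.
- offcut: loose bystander, flat piece of medium-brown wood 45 x 100 x 20 mm, at the foot of the slope; origin at its underside; leave alone.
- batten: loose bystander, pale square batten 28 x 120 x 28 mm, at the foot of the slope; origin at its underside; leave alone.
- jar: loose bystander, closed jar, 64 mm across, 85 mm tall, beside the box, away from the robot; origin at its underside; leave alone.
- tape_roll: loose bystander, paper tape roll 90 mm across, 25 mm high, beside the box, toward the robot; origin at its underside; leave alone.
- hammer: loose bystander, hammer lying on the bench, right side of the bench; origin at its underside; leave alone.
- screwdriver: loose bystander, screwdriver with wooden handle, lying, left side of the bench; origin at its underside; leave alone.
- brush: loose bystander, brush with wooden handle, lying, left side of the bench; origin at its underside; leave alone.

How it is judged:
By the outcome, as a careful person would: the job done as asked, in the order asked, and still so for the second after the job is handed in, with the robot touching nothing.
It also fails if it takes over 72 s, if anything falls off the work surface, if the arm or the gripper's body presses on something with over 40 N, if the wrist force passes 120 N, or if a joint passes its speed limit or range.

### The arm

A 6-joint arm with a two-finger parallel gripper is mounted at the origin on the work surface. World frame = base frame: x ahead of the robot, y to its left, z up, the work surface at z = 0. Lengths are in m, angles in degrees, forces in N, time in s.
With the tool pointing down it reaches from about 0.3 to 0.75 m from the base axis. Payload 8.5 kg.
Tool frame: the origin (TCP) lies midway between the tips of the shut fingers; the grasp point (between the pads) lies 19 mm behind it; y points along the fingers, x is the direction in which the jaws open and shut, and the axes are right-handed (so a half turn about y gives the same grasp; the last joint's range is limited). The gripper opens to 85 mm and grips with 20 to 120 N. Pads are 22 mm wide; open, the fingers measure 114 mm over their backs; the gripper's body (76 mm by 85 mm) begins 54 mm behind the grasp point. The pads swing forward as they close: fully open they stand 13 mm farther back than shut.
Start: joints at [-82.523, 21.807, 74.336, -0, 83.858, -12.336], TCP at [0.186, -0.517, 0.231] pointing down, gripper open.
Joint ranges: [-178.18, 178.18], [-50.72, 133.34], [12.68, 142.11], [-81.47, 261.47], [9.98, 163.14], [-165.26, 165.26]. Speed limits (degrees/s): [136.94, 136.94, 180, 180, 180, 180].

### API

Orientations are given as a 3x3 rotation matrix whose columns are the frame's x, y, z axes.
In Python, from rig import env gives the robot as it stands.
- The arm moves only by the tool carry_out, never from a script. Its argument "plan" is a list of rows, each a list of 3 entries, a list of its own where there are three numbers: the shift along the tool's x, y, z in m, then the turn, a rotation vector about the tool's x, y, z in degrees, then the finger opening in m, from 0 to 0.0854. In form: [[[dx, dy, dz], [ax, ay, az], jaw], ...]. A call has 1 to 8 rows; each row shifts and turns the commanded pose from where the row before left it, along the tool's axes as they then stand; what a row does not reach is not made up. A row lasts 1/8 s, in which the tool goes at most 62.5 mm and 10.7 degrees, less where a joint would pass 70% of its speed; a pose out of reach is approached as far as the arm can. A call is refused whole if a number of a shift passes 0.0625 or a number of a turn 10.7, either way. A call with a gripper value outside its range is refused whole. The fingers move at their own pace and stop on an object; "force" is the grip in N (left out, the last holds). Time passes only in rows, so rows that do not move let the fingers close. It gives the time, the measured TCP pose, the force and the opening at its end, in the units of the state.
- env.observe(): the state, without advancing time (a new reading comes with each control period).
- env.get_image(name): name is "side" or "top"; returns a dict with "image" (384x512x3 uint8, red, green, blue), "vfov" (degrees; the focal length in pixels is half the picture's height over the tangent of half this angle, whatever the lens; pixels are square), "cx", "cy" (the principal point, pixels), "rvec" (rotation vector, rad) and "tvec" (3), from world to camera coordinates, as OpenCV has them. Camera axes: x right, y down, z forward; pixel columns grow to the right and rows downward; lengths in m; the calibration is good to about 2 mm. A picture is of the moment at which its call begins. There is no depth.
- env.close_job(): hands the job in, once; it reports no verdict.
Trained networks look in a picture, given as the dict that the camera call returned (one of the last four; its "shot" number tells which), for a name from the list of things; names that differ only in an ending like _2 or _b are one class to them, and where a whole thing is asked for, a point or a joint stands for the part that bears it (a point fixed in the world has none). Each returns a list of dicts, best first, with "conf" (0 to 1); they miss things now and then, are a little off and sometimes report something else, mostly with a low value. They report only what shows in the picture. A call takes as long as a camera call.
- env.outline_of(target, picture): "mask" (384x512 bool, what is visible of it) and "pixel" ([row, column] in pixels, amid what is visible of it).
The state is a dict: "time_s": time; "q": joint angles; "qvel": joint speeds; "joint_efforts": joint torques, N m; "position": TCP position; "tool_rot": TCP orientation; "ft_force": force on the tool from outside, world axes, zero at the start; "wrist_torque": the same for the moment, N m; "grip_width": finger opening in m.
Only numpy, scipy, OpenCV 4.12 (cv2) and the standard library are available. Lean on these libraries where they do the work, as an engineer would, in place of code of your own. Each camera call takes 0.05 s, during which the arm holds its last target.

## Working session

There is one attempt and no reset: what is moved stays moved. The work goes in short steps, Python scripts to look and compute and a tool call to move; the robot and the scene stay as the last step left them, time stands still between calls to the robot, and variables do not carry over. Pictures are saved under pics/ and viewed, and the job is handed in when it is done.

Besides the shell and the picture viewer there is one more tool, called after "Emit:" in YAML: its name, and indented under it one key for each argument. carry_out: Moves the arm, as the interface text tells. Its arguments: {"type":"object","properties":{"plan":{"type":"array","items":{"type":"array"}},"force":{"type":"number"}},"required":["plan"]}

```bash
ls; mkdir -p pics
cat > h.py <<'E'
import numpy as np, cv2
from rig import env
def snap(n,tag):
    p=env.get_image(n); cv2.imwrite(f'pics/{tag}.png',p['image'][:,:,::-1]); return p
def cam(p):
    f=192/np.tan(np.radians(p['vfov'])/2)
    K=np.array([[f,0,p['cx']],[0,f,p['cy']],[0,0,1]]); return K,np.array(p['rvec'],float),np.array(p['tvec'],float)
def proj(p,P):
    K,r,t=cam(p); return cv2.projectPoints(np.array(P,float).reshape(-1,3),r,t,K,None)[0].reshape(-1,2)
def st():
    s=env.observe(); print('t',s['time_s'],'q',np.round(s['q'],1),'p',np.round(s['position'],4),'R',np.round(s['tool_rot'],3).tolist(),'F',np.round(s['ft_force'],1),'g',s['grip_width']); return s
E
python3 - <<'E'
from h import *
for n in('side','top'):
    p=snap(n,n+'0'); K,r,t=cam(p); R=cv2.Rodrigues(r)[0]; print(n,p['image'].shape,K.tolist(),'C',-R.T@t, R.round(3).tolist())
    cv2.imwrite(f'pics/{n}0b.png',cv2.resize(p['image'][:,:,::-1],(800,600),interpolation=cv2.INTER_CUBIC))
    np.save(n+'0.npy',p,allow_pickle=True)
st()
E
```

```text
pics
side (384, 512, 3) [[423.79979726372136, 0.0, 260.9595479194323], [0.0, 423.79979726372136, 192.76592594925592], [0.0, 0.0, 1.0]] C [0.96611436 0.64320181 1.13827469] [[-0.855, 0.519, 0.0], [0.421, 0.693, -0.585], [-0.304, -0.5, -0.811]]
top (384, 512, 3) [[364.5737219449028, 0.0, 256.6597968723883], [0.0, 364.5737219449028, 183.00181212097354], [0.0, 0.0, 1.0]] C [0.45048453 0.02859535 1.19132061] [[-0.001, -0.999, 0.033], [-0.991, -0.003, -0.133], [0.133, -0.033, -0.991]]
t 0.1 q [-82.5  21.8  74.4  -0.   83.9 -12.3] p [ 0.1864 -0.5172  0.2308] R [[0.339, -0.0, 0.941], [-0.941, 0.001, 0.339], [-0.001, -1.0, 0.0]] F [-0.1  0.   0.5] g 0.08525693646916087
```

View pics/side0b.png

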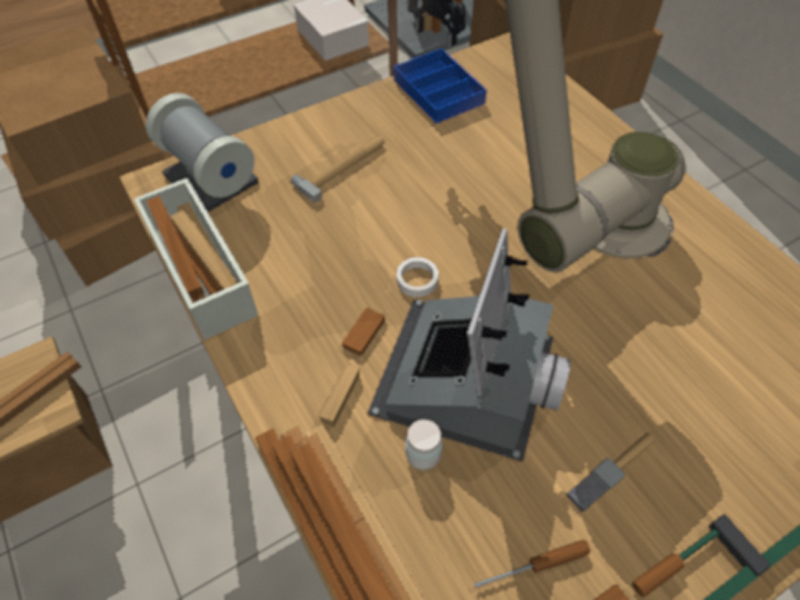

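View pics/top0b.png

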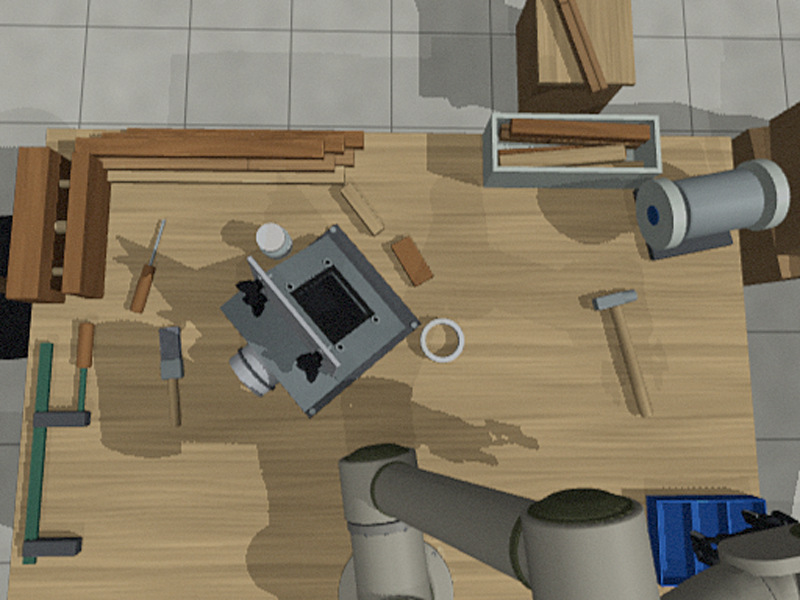

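Run:
```python
import cv2
a=cv2.imread('pics/top0.png')[140:275,135:315]; cv2.imwrite('pics/tz.png',cv2.resize(a,None,fx=4.4,fy=4.4,interpolation=cv2.INTER_CUBIC))
a=cv2.imread('pics/side0.png')[140:300,225:375]; cv2.imwrite('pics/sz.png',cv2.resize(a,None,fx=3.7,fy=3.7,interpolation=cv2.INTER_CUBIC))
```

```text
(no output)
```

View pics/tz.png

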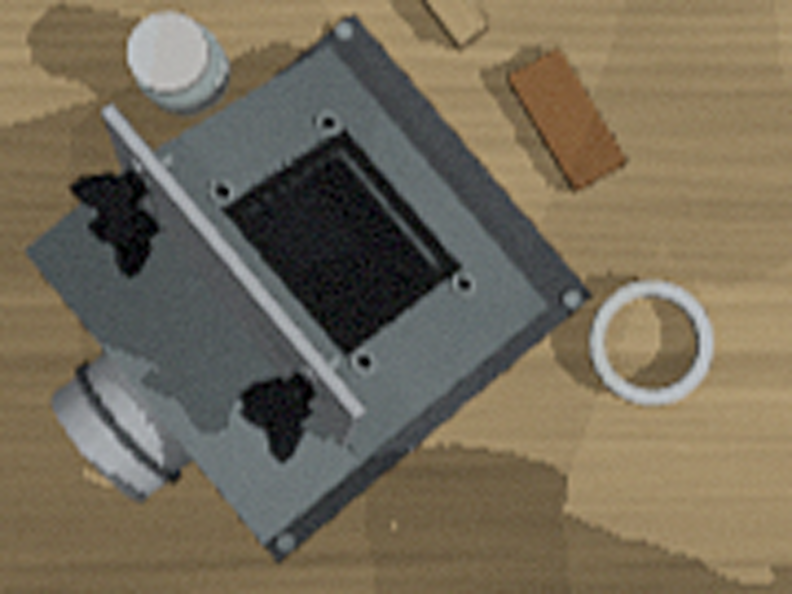

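View pics/sz.png

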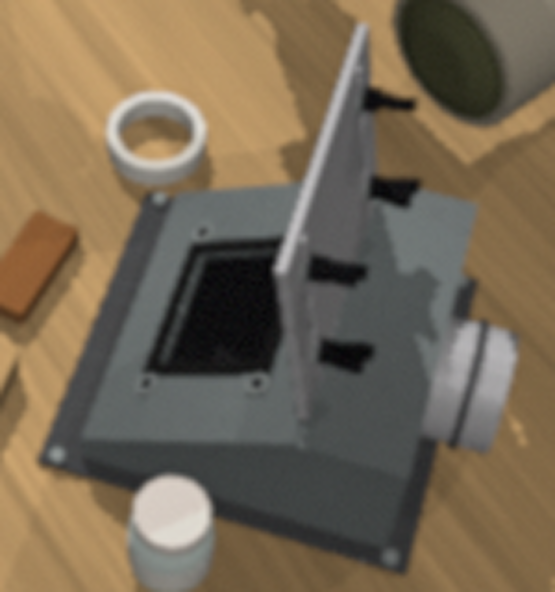

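```bash
cat > model.py <<'E'
import numpy as np
from scipy.spatial.transform import Rotation as Rn
# box frame
c,s=np.cos(np.pi/6),np.sin(np.pi/6)
BE=np.array([95/np.tan(np.pi/6)/2000,0,.130])
u=np.array([c,0,s]); n=np.array([-s,0,c])
def seat(x,y,z=0): return BE+x*u+np.array([0,y,0])+z*n
def cover(ang,x,y,z,g):  # cover frame pt -> box. opening: rotates free edge up & toward +x
    H=BE+g*n
    X=np.cos(ang)*u-np.sin(ang)*n; Z=np.sin(ang)*u+np.cos(ang)*n
    return H+x*X+np.array([0,y,0])+z*Z
def world(b,x,y,yaw):
    return np.array([x,y,0])+Rn.from_euler('z',yaw).apply(b)
E
cat > fit.py <<'E'
from h import *; from model import *
from scipy.optimize import least_squares
T=np.load('top0.npy',allow_pickle=True).item(); S=np.load('side0.npy',allow_pickle=True).item()
tz=lambda a:np.array(a)/4.4+[135-.39,140-.39]; sz=lambda a:np.array(a)/3.7+[225-.37,140-.37]
obs=[]
A=lambda cam,px,f:obs.append((cam,px,f))
sp=lambda x,y:(lambda a,g:seat(x,y)); bp=lambda *b:(lambda a,g:np.array(b)); cp=lambda x,y,z:(lambda a,g:cover(a,x,y,z,g))
A(T,tz((328,122)),sp(-.145,-.075));A(T,tz((222,190)),sp(-.045,-.075));A(T,tz((363,361)),sp(-.045,.075));A(T,tz((465,283)),sp(-.145,.075))
A(T,tz((338,48)),bp(-.0823,-.125,.035));A(T,tz((550,302)),bp(-.0823,.125,.035))
A(T,tz((28,248)),bp(.165,-.125,.13));A(T,tz((268,540)),bp(.165,.125,.13))
A(T,tz((110,108)),cp(-.185,-.11,.004));A(T,tz((360,412)),cp(-.185,.11,.004))
A(S,sz((202,230)),sp(-.145,.075));A(S,sz((147,382)),sp(-.145,-.075));A(S,sz((257,382)),sp(-.045,-.075))
A(S,sz((85,440)),bp(-.0823,-.125,.035));A(S,sz((475,205)),bp(.165,.125,.13));A(S,sz((405,478)),bp(.165,-.125,.13))
A(S,sz((362,28)),cp(-.185,.11,.004));A(S,sz((285,268)),cp(-.185,-.11,.004))
def res(v):
    r=[]
    for cam_,px,f in obs:
        o=v[4:6] if cam_ is T else v[6:8]
        r.append(proj(cam_,world(f(v[3],.003),*v[:3]))[0]+o-px)
    return np.concatenate([np.ravel(r),v[4:]*.5])
if __name__=='__main__':
    R=least_squares(res,[.5,.05,2.5,2.0,0,0,0,0],loss='soft_l1'); v=R.x
    print(v.round(4),np.degrees(v[2:4])); print(res(v)[:-4].reshape(-1,2).round(1).tolist()); np.save('v.npy',v)
    for nme,b in dict(edge=cover(v[3],-.185,0,.004,.003),hinge=cover(v[3],0,0,0,.003)).items(): print(nme,world(b,*v[:3]).round(4))
E
python3 fit.py
```

```text
[ 0.5633  0.1211  2.2732  1.9334 -0.6336 -0.7688  0.5545 -0.3952] [130.24689443 110.77532915]
[[0.5, 0.1], [0.5, 0.2], [0.6, -0.1], [0.1, -0.0], [-1.6, -1.2], [0.4, 0.3], [-0.5, -0.3], [-0.3, 0.4], [-0.6, -0.3], [0.6, 0.7], [0.2, 1.1], [-0.1, 0.6], [0.1, 0.5], [-1.6, -0.6], [0.4, -0.9], [0.4, -0.5], [0.6, -1.2], [-1.1, 1.4]]
edge [0.5277 0.1631 0.3158]
hinge [0.5111 0.1827 0.1326]
```

```bash
cat > plan.py <<'E'
from h import *; from model import *
import json,sys
def plan(pT,RT,jaw,n=None,p0=None,R0=None,vmax=.055,wmax=10.0):
    s=env.observe()
    p=np.array(s['position']) if p0 is None else p0; R=np.array(s['tool_rot']) if R0 is None else R0
    rv=Rn.from_matrix(R.T@RT).as_rotvec(); ang=np.degrees(np.linalg.norm(rv)); d=np.linalg.norm(pT-p)
    n=n or int(np.ceil(max(d/vmax,ang/wmax,1)))
    rows=[]
    for k in range(n):
        dr=np.degrees(rv/n).round(2); Ri=R
        a=(p+(pT-p)/(n-k)); dx=(R.T@(a-p)).round(4)
        rows.append([dx.tolist(),dr.tolist(),jaw]); p=p+R@dx; R=R@Rn.from_rotvec(np.radians(dr)).as_matrix()
    print('n',n,'dist',round(d,4),'ang',round(ang,2)); print(json.dumps(rows)); return p,R
def rot(az_x, ydir):  # tool y=ydir, x closest to azimuth az_x(deg)
    y=np.array(ydir)/np.linalg.norm(ydir); x=np.array([np.cos(np.radians(az_x)),np.sin(np.radians(az_x)),0]); x=x-y*(x@y); x/=np.linalg.norm(x)
    return np.column_stack([x,y,np.cross(x,y)])
E
python3 - <<'E'
from plan import *
st()
R=rot(40.2,[0,0,-1])
p,Rr=plan(np.array([.487,.211,.40]),R,0.0)
plan(np.array([.487,.211,.26]),R,0.0,p0=p,R0=Rr)
E
```

```text
t 0.1 q [-82.5  21.8  74.4  -0.   83.9 -12.3] p [ 0.1864 -0.5172  0.2308] R [[0.339, -0.0, 0.941], [-0.941, 0.001, 0.339], [-0.001, -1.0, 0.0]] F [-0.1  0.   0.5] g 0.08525693646916087
n 15 dist 0.8058 ang 110.39
[[[-0.0389, -0.0112, 0.0353], [-0.01, -7.36, -0.0], 0.0], [[-0.0341, -0.0112, 0.04], [-0.01, -7.36, -0.0], 0.0], [[-0.0286, -0.0112, 0.044], [-0.01, -7.36, -0.0], 0.0], [[-0.0228, -0.0113, 0.0473], [-0.01, -7.36, -0.0], 0.0], [[-0.0165, -0.0113, 0.0499], [-0.01, -7.36, -0.0], 0.0], [[-0.01, -0.0113, 0.0516], [-0.01, -7.36, -0.0], 0.0], [[-0.0033, -0.0113, 0.0524], [-0.01, -7.36, -0.0], 0.0], [[0.0034, -0.0113, 0.0524], [-0.01, -7.36, -0.0], 0.0], [[0.0101, -0.0113, 0.0515], [-0.01, -7.36, -0.0], 0.0], [[0.0167, -0.0113, 0.0498], [-0.01, -7.36, -0.0], 0.0], [[0.0229, -0.0113, 0.0473], [-0.01, -7.36, -0.0], 0.0], [[0.0288, -0.0113, 0.0439], [-0.01, -7.36, -0.0], 0.0], [[0.0341, -0.0113, 0.0399], [-0.01, -7.36, -0.0], 0.0], [[0.039, -0.0113, 0.0352], [-0.01, -7.36, -0.0], 0.0], [[0.0432, -0.0113, 0.0299], [-0.01, -7.36, -0.0], 0.0]]
n 3 dist 0.14 ang 0.07
[[[0.0, 0.0467, 0.0], [0.0, 0.0, -0.02], 0.0], [[0.0, 0.0467, 0.0], [0.0, 0.0, -0.02], 0.0], [[0.0001, 0.0466, 0.0001], [0.0, 0.0, -0.02], 0.0]]
```

Emit:
carry_out:
  plan:
    - [[-0.03, -0.045, 0.03], [0, -7.4, 0], 0.0]
    - [[-0.034, -0.035, 0.03], [0, -7.4, 0], 0.0]
    - [[-0.029, -0.035, 0.04], [0, -7.4, 0], 0.0]
    - [[-0.023, -0.03, 0.045], [0, -7.4, 0], 0.0]
    - [[-0.016, -0.02, 0.05], [0, -7.4, 0], 0.0]
    - [[-0.01, -0.01, 0.052], [0, -7.4, 0], 0.0]
    - [[-0.003, 0, 0.052], [0, -7.4, 0], 0.0]
    - [[0.003, 0, 0.052], [0, -7.4, 0], 0.0]

```text
time_s: 1.1
position: [0.3299, -0.1457, 0.4062]
tool_rot: [[0.982, -0.0, 0.187], [-0.187, 0.0, 0.982], [-0.0, -1.0, 0.0]]
ft_force: [0.8, -0.8, 0.4]
grip_width: -0.0002
```

Run:
```python
from plan import *
st()
R=rot(40.2,[0,0,-1])
p,Rr=plan(np.array([.487,.211,.40]),R,0.0)
plan(np.array([.487,.211,.26]),R,0.0,p0=p,R0=Rr)
```

```text
t 1.1 q [-42.8  -2.6  76.7   0.  105.9 -32.1] p [ 0.3299 -0.1457  0.4062] R [[0.982, -0.0, 0.187], [-0.187, 0.0, 0.982], [-0.0, -1.0, 0.0]] F [ 0.8 -0.8  0.4] g -0.00018490721926821198
n 8 dist 0.3898 ang 50.96
[[[0.011, 0.0008, 0.0475], [-0.0, -6.37, 0.0], 0.0], [[0.0162, 0.0008, 0.046], [-0.0, -6.37, 0.0], 0.0], [[0.0211, 0.0008, 0.0439], [-0.0, -6.37, 0.0], 0.0], [[0.0259, 0.0008, 0.0413], [-0.0, -6.37, 0.0], 0.0], [[0.0303, 0.0008, 0.0381], [-0.0, -6.37, 0.0], 0.0], [[0.0343, 0.0008, 0.0345], [-0.0, -6.37, 0.0], 0.0], [[0.038, 0.0007, 0.0305], [-0.0, -6.37, 0.0], 0.0], [[0.0411, 0.0008, 0.0261], [-0.0, -6.37, 0.0], 0.0]]
n 3 dist 0.14 ang 0.01
[[[0.0, 0.0467, -0.0], [-0.0, -0.0, 0.0], 0.0], [[0.0, 0.0466, -0.0], [-0.0, -0.0, 0.0], 0.0], [[0.0, 0.0467, -0.0], [-0.0, -0.0, 0.0], 0.0]]
```

Emit:
carry_out:
  plan:
    - [[0.011, 0, 0.0475], [0, -6.4, 0], 0]
    - [[0.016, 0, 0.046], [0, -6.4, 0], 0]
    - [[0.021, 0, 0.044], [0, -6.4, 0], 0]
    - [[0.026, 0, 0.041], [0, -6.4, 0], 0]
    - [[0.03, 0, 0.038], [0, -6.4, 0], 0]
    - [[0.034, 0, 0.0345], [0, -6.4, 0], 0]
    - [[0.038, 0, 0.0305], [0, -6.4, 0], 0]
    - [[0.041, 0, 0.026], [0, -6.4, 0], 0]

```text
time_s: 2.1
position: [0.4871, 0.2101, 0.406]
tool_rot: [[0.761, -0.001, -0.649], [0.649, -0.0, 0.761], [-0.001, -1.0, 0.0]]
ft_force: [-0.6, -0.2, 0.6]
grip_width: -0.0002
```

Emit:
carry_out:
  plan:
    - [[0, 0.05, 0], [0, 0, 0], 0]
    - [[0, 0.05, 0], [0, 0, 0], 0]
    - [[0, 0.045, 0], [0, 0, 0], 0]
    - [[0, 0, 0], [0, 0, 0], 0]

```text
time_s: 2.6
position: [0.4855, 0.2081, 0.2588]
tool_rot: [[0.764, -0.007, -0.646], [0.646, -0.001, 0.764], [-0.006, -1.0, 0.003]]
ft_force: [0.4, -0.4, -0.7]
grip_width: 0.0004
```

Run:
```python
from plan import *
st()
p=snap('side','s1'); cv2.imwrite('pics/s1z.png',cv2.resize(p['image'][80:320,190:440,::-1],None,fx=2.5,fy=2.5))
R=rot(40.2,[0,0,-1])
d=np.array([.646,-.763,0]); 
plan(np.array([.487,.211,.26])+.17*d,R,0.0,n=16)
```

```text
t 2.6 q [ 10.4  18.7  74.5   0.   87.2 -29.9] p [0.4855 0.2081 0.2588] R [[0.764, -0.007, -0.646], [0.646, -0.001, 0.764], [-0.006, -1.0, 0.003]] F [ 0.4 -0.4 -0.7] g 0.00039559342135020925
n 16 dist 0.1681 ang 0.1
[[[0.0001, 0.0001, -0.0105], [-0.0, 0.0, -0.01], 0.0], [[0.0001, 0.0001, -0.0105], [-0.0, 0.0, -0.01], 0.0], [[0.0001, 0.0001, -0.0105], [-0.0, 0.0, -0.01], 0.0], [[0.0001, 0.0001, -0.0105], [-0.0, 0.0, -0.01], 0.0], [[0.0001, 0.0001, -0.0105], [-0.0, 0.0, -0.01], 0.0], [[0.0001, 0.0001, -0.0105], [-0.0, 0.0, -0.01], 0.0], [[0.0001, 0.0001, -0.0105], [-0.0, 0.0, -0.01], 0.0], [[0.0002, 0.0001, -0.0105], [-0.0, 0.0, -0.01], 0.0], [[0.0001, 0.0001, -0.0105], [-0.0, 0.0, -0.01], 0.0], [[0.0002, 0.0001, -0.0105], [-0.0, 0.0, -0.01], 0.0], [[0.0001, 0.0001, -0.0105], [-0.0, 0.0, -0.01], 0.0], [[0.0002, 0.0, -0.0105], [-0.0, 0.0, -0.01], 0.0], [[0.0001, 0.0001, -0.0105], [-0.0, 0.0, -0.01], 0.0], [[0.0002, 0.0, -0.0105], [-0.0, 0.0, -0.01], 0.0], [[0.0001, 0.0001, -0.0106], [-0.0, 0.0, -0.01], 0.0], [[0.0002, 0.0, -0.0105], [-0.0, 0.0, -0.01], 0.0]]
```

View pics/s1z.png

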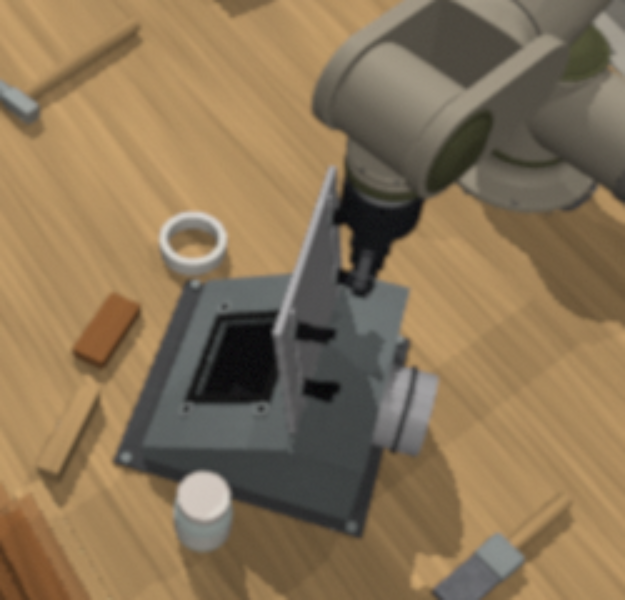

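Emit:
carry_out:
  plan:
    - [[0, 0, -0.012], [0, 0, 0], 0]
    - [[0, 0, -0.012], [0, 0, 0], 0]
    - [[0, 0, -0.01], [0, 0, 0], 0]
    - [[0, 0, -0.01], [0, 0, 0], 0]
    - [[0, 0, -0.01], [0, 0, 0], 0]
    - [[0, 0, -0.01], [0, 0, 0], 0]

```text
time_s: 3.4
position: [0.5285, 0.159, 0.2613]
tool_rot: [[0.764, -0.0, -0.646], [0.646, -0.0, 0.764], [-0.0, -1.0, 0.0]]
ft_force: [-1.3, 1.0, 1.1]
grip_width: 0.0002
```

Emit:
carry_out:
  plan:
    - [[0, 0, -0.011], [0, 0, 0], 0]
    - [[0, 0, -0.011], [0, 0, 0], 0]
    - [[0, 0, -0.011], [0, 0, 0], 0]
    - [[0, 0, -0.011], [0, 0, 0], 0]
    - [[0, 0, -0.011], [0, 0, 0], 0]

```text
time_s: 4.03
position: [0.5642, 0.1168, 0.2614]
tool_rot: [[0.764, 0.0, -0.646], [0.646, -0.0, 0.764], [0.0, -1.0, -0.0]]
ft_force: [-0.1, -0.6, -0.4]
grip_width: 0.0
```

Run:
```python
from plan import *
st()
p=snap('side','s2'); cv2.imwrite('pics/s2z.png',cv2.resize(p['image'][80:320,190:440,::-1],None,fx=2.5,fy=2.5))
```

```text
t 4.025 q [ -0.1  23.4  66.8  -0.   89.8 -40.3] p [0.5642 0.1168 0.2614] R [[0.764, 0.0, -0.646], [0.646, -0.0, 0.764], [0.0, -1.0, -0.0]] F [-0.1 -0.6 -0.4] g 3.536593967584292e-05
```

View pics/s2z.png

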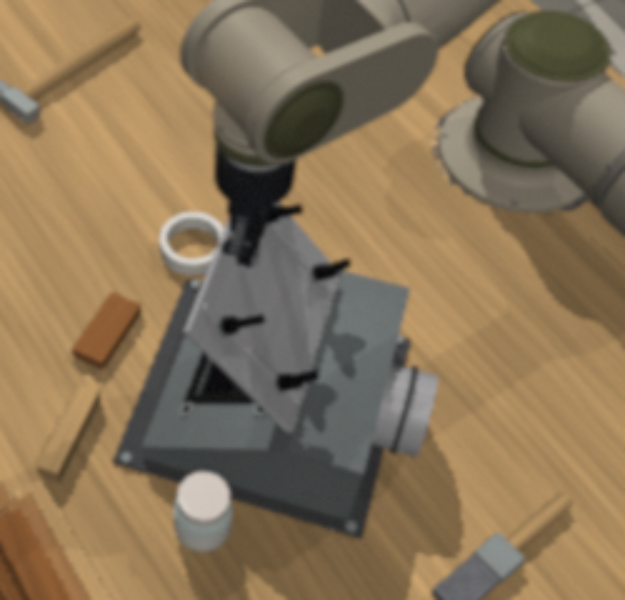

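Emit:
carry_out:
  plan:
    - [[0, 0, -0.012], [0, 0, 0], 0]
    - [[0, 0, -0.01], [0, 0, 0], 0]
    - [[0, 0, 0], [0, 0, 0], 0]
    - [[0, -0.04, 0], [0, 0, 0], 0]
    - [[-0.02, -0.05, 0], [0, 0, 0], 0.03]
    - [[-0.04, -0.04, 0], [0, 0, 0], 0.03]
    - [[-0.05, 0, -0.03], [0, 0, 0], 0.03]
    - [[-0.05, 0, -0.04], [0, 0, 0], 0.03]

```text
time_s: 5.08
position: [0.5001, -0.0551, 0.3921]
tool_rot: [[0.762, 0.002, -0.647], [0.647, -0.0, 0.762], [0.001, -1.0, -0.001]]
ft_force: [1.7, 0.1, -0.7]
grip_width: 0.0297
```

Emit:
carry_out:
  plan:
    - [[-0.03, 0, -0.04], [0, 0, 0], 0.03]
    - [[-0.01, 0, -0.04], [0, 0, 0], 0.03]
    - [[0, 0, -0.03], [0, 0, 0], 0.03]
    - [[0, 0, 0], [0, 0, 0], 0.03]
    - [[0, 0, 0], [0, 0, 0], 0.03]
    - [[0, 0, 0], [0, 0, 0], 0.03]
    - [[0, 0, 0], [0, 0, 0], 0.03]
    - [[0, 0, 0], [0, 0, 0], 0.03]

```text
time_s: 6.08
position: [0.5415, -0.164, 0.3916]
tool_rot: [[0.763, 0.0, -0.646], [0.646, -0.0, 0.763], [0.0, -1.0, -0.0]]
ft_force: [0.4, -0.4, 0.8]
grip_width: 0.03
```

Emit:
carry_out:
  plan:
    - [[0, 0, 0], [0, 0, 0], 0.03]
    - [[0, 0, 0], [0, 0, 0], 0.03]
    - [[0, 0, 0], [0, 0, 0], 0.03]
    - [[0, 0, 0], [0, 0, 0], 0.03]
    - [[0, 0, 0], [0, 0, 0], 0.03]
    - [[0, 0, 0], [0, 0, 0], 0.03]

```text
time_s: 6.82
position: [0.5416, -0.1644, 0.3913]
tool_rot: [[0.764, 0.0, -0.646], [0.646, -0.0, 0.764], [0.0, -1.0, -0.0]]
ft_force: [0.8, 0.0, -0.1]
grip_width: 0.03
```

Run:
```python
from plan import *
st()
p=snap('side','s3'); cv2.imwrite('pics/s3z.png',cv2.resize(p['image'][140:300,215:385,::-1],None,fx=3.7,fy=3.7,interpolation=cv2.INTER_CUBIC)); np.save('side3.npy',p,allow_pickle=True)
p=snap('top','t3'); cv2.imwrite('pics/t3z.png',cv2.resize(p['image'][130:275,135:315,::-1],None,fx=4,fy=4,interpolation=cv2.INTER_CUBIC)); np.save('top3.npy',p,allow_pickle=True)
```

```text
t 6.825 q [-28.9  20.5  50.6   0.  108.8 -69.1] p [ 0.5416 -0.1644  0.3913] R [[0.764, 0.0, -0.646], [0.646, -0.0, 0.764], [0.0, -1.0, -0.0]] F [ 0.8  0.  -0.1] g 0.030010763272421883
```

View pics/s3z.png

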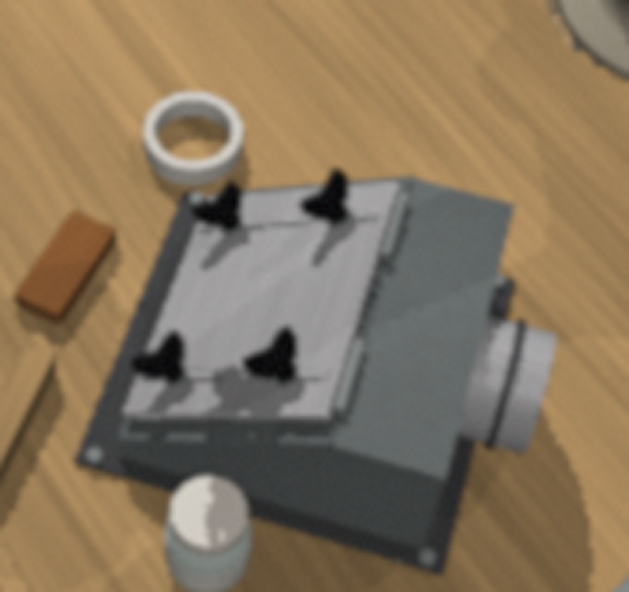

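View pics/t3z.png

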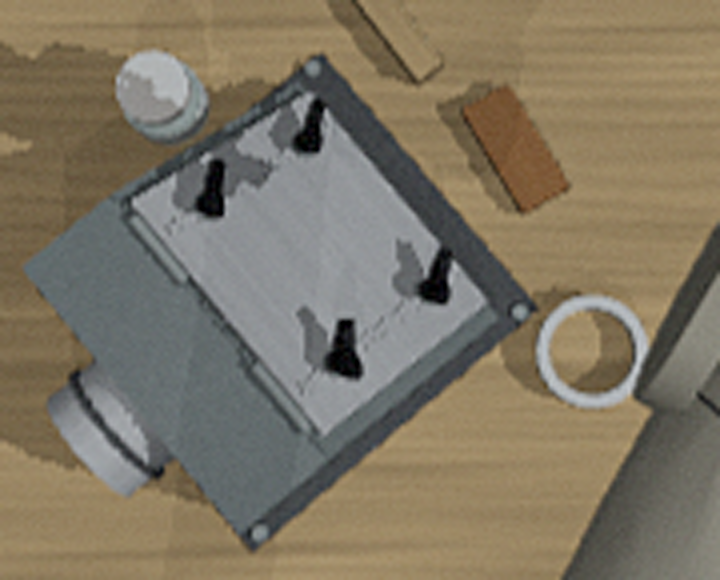

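```bash
cat > scr.py <<'E'
from h import *; from model import *
from scipy.optimize import least_squares
SC={'high_left':(-.045,.075),'high_right':(-.045,-.075),'low_left':(-.145,.075),'low_right':(-.145,-.075)}
def wing_pts(th,prof):  # th=wing turn; at 1.2 along x. returns list of convex pts in screw frame
    # clockwise seen from outside => angle about +z decreases: dir angle = 1.2-th
    a=1.2-th; e=np.array([np.cos(a),np.sin(a),0]); f=np.array([-np.sin(a),np.cos(a),0]); k=np.array([0,0,1])
    out=[]
    for sgn in(1,-1):
        out.append([sgn*r*e+w*f+z*k for r,z in prof for w in(-.0045,.0045)])
    t=np.linspace(0,2*np.pi,12,endpoint=False)
    out.append([.009*np.cos(q)*e+.009*np.sin(q)*f+z*k for q in t for z in(0.0,.018)])
    return out
PROF=[(0,.014),(.008,.014),(.022,.028),(.022,.038),(.016,.038),(0,.022)]
def silh(p,off,v,g,name,th,dx=0,dy=0,up=4):
    x,y=SC[name]; m=np.zeros((384*up,512*up),np.uint8)
    for part in wing_pts(th,PROF):
        P=[world(cover(0,x+dx+q[0],y+dy+q[1],.008+q[2],g),*v[:3]) for q in part]
        px=(proj(p,P)+off+.5)*up-.5
        cv2.fillConvexPoly(m,cv2.convexHull(px.round().astype(np.int32)),1)
    return m
E
python3 - <<'E'
from scr import *
v=np.load('v.npy'); out={}
pics=[(np.load('top3.npy',allow_pickle=True).item(),v[4:6],'t'),(np.load('side3.npy',allow_pickle=True).item(),v[6:8],'s')]
for n in SC:
  for p,o,l in pics:
    try:
        r=env.outline_of('wing_'+n,p); 
        print(n,l,[(round(d['conf'],2),np.round(d['pixel'],1).tolist(),int(d['mask'].sum())) for d in r][:5])
        out[n+l]=r
    except Exception as e: print(e)
    c=proj(p,world(cover(0,SC[n][0],SC[n][1],.034,.003),*v[:3]))[0]+o; print('   exp rc',c[::-1].round(1))
np.save('outl.npy',out,allow_pickle=True)
E
```

```text
high_left t [(0.58, [220.8, 222.5], 127)]
   exp rc [217.1 221.9]
high_left s []
   exp rc [193.  302.9]
high_right t [(0.49, [177.4, 186.2], 91)]
   exp rc [177.5 188.8]
high_right s [(0.45, [236.9, 287.5], 154)]
   exp rc [235.7 288.3]
low_left t [(0.56, [202.4, 245.5], 90)]
   exp rc [199.2 244.9]
low_left s [(0.55, [195.2, 273.2], 127)]
   exp rc [195.3 274. ]
low_right t []
   exp rc [161.8 213.4]
low_right s [(0.69, [239.6, 257.7], 131)]
   exp rc [236.1 258.1]
```

```bash
cat > fitscr.py <<'E'
from scr import *
import sys
from scipy.optimize import minimize
def fit(pics,v,g=.003,names=SC,view=True):
    res={}
    for n in names:
        obs=[]
        for p,o,l in pics:
            gray=p['image'].max(2).astype(float)
            c=proj(p,world(cover(0,*SC[n],.034,g),*v[:3]))[0]+o
            x0,y0=(c-17).astype(int); sl=(slice(y0,y0+35),slice(x0,x0+35))
            d=np.clip((95-gray[sl])/60,0,1); obs.append((p,o,sl,d))
        def cost(q):
            J=0
            for p,o,sl,d in obs:
                m=silh(p,o,v,g,n,q[0],q[1]/1000,q[2]/1000)
                m=m.reshape(384,4,512,4).mean((1,3))[sl]
                J+=np.abs(m-d).sum()/d.sum()
            return J+.004*(q[1]**2+q[2]**2)
        best=min(((cost([t,0,0]),t) for t in np.arange(-.2,2.0,.1)))
        r=minimize(cost,[best[1],0,0],method='Nelder-Mead',options=dict(initial_simplex=[[best[1],0,0],[best[1]+.15,0,0],[best[1],2,0],[best[1],0,2]],maxfev=120))
        print(n,'th',r.x[0].round(3),'dxy mm',r.x[1:].round(1),'J',round(r.fun,3)); res[n]=r.x
        if view:
            for p,o,sl,d in obs: pass
    return res
if __name__=='__main__':
    v=np.load('v.npy'); tag=sys.argv[1]
    pics=[(np.load(f'top{tag}.npy',allow_pickle=True).item(),v[4:6],'t'),(np.load(f'side{tag}.npy',allow_pickle=True).item(),v[6:8],'s')]
    for g in (.0,.004,.008):
        print('g',g); r=fit(pics,v,g)
    for p,o,l in pics:
        im=cv2.resize(p['image'][:,:,::-1],None,fx=4,fy=4,interpolation=cv2.INTER_CUBIC)
        for n in SC:
            m=silh(p,o,v,.004,n,*(np.array(r[n])*[1,.001,.001])); cs,_=cv2.findContours(m,cv2.RETR_EXTERNAL,cv2.CHAIN_APPROX_NONE); cv2.drawContours(im,cs,-1,(0,0,255),1)
        c=(proj(p,world(cover(0,-.095,0,.01,.003),*v[:3]))[0]*4).astype(int); cv2.imwrite(f'pics/fit{l}{tag}.png',im[c[1]-260:c[1]+260,c[0]-300:c[0]+300])
E
python3 fitscr.py 3
```

```text
g 0.0
high_left th 0.098 dxy mm [-0.6  0.5] J 0.76
high_right th 0.298 dxy mm [-0.9 -1. ] J 0.963
low_left th 0.561 dxy mm [-2.7 -0.1] J 1.199
low_right th 0.492 dxy mm [-1.  -0.6] J 1.388
g 0.004
high_left th 0.12 dxy mm [ 0.9 -0.3] J 0.641
high_right th 0.288 dxy mm [ 0.3 -1.3] J 0.845
low_left th 0.564 dxy mm [-0.1 -1. ] J 1.089
low_right th 0.53 dxy mm [ 0.1 -1.5] J 1.286
g 0.008
high_left th 0.215 dxy mm [ 2.8 -1.6] J 0.703
high_right th 0.313 dxy mm [ 2.  -1.4] J 0.91
low_left th 0.519 dxy mm [ 0.9 -1.4] J 1.097
low_right th 0.515 dxy mm [ 1.3 -1.6] J 1.291
```

View pics/fitt3.png

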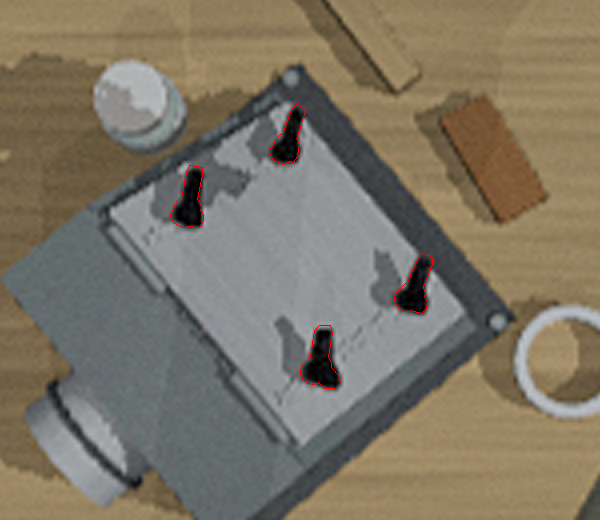

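View pics/fits3.png

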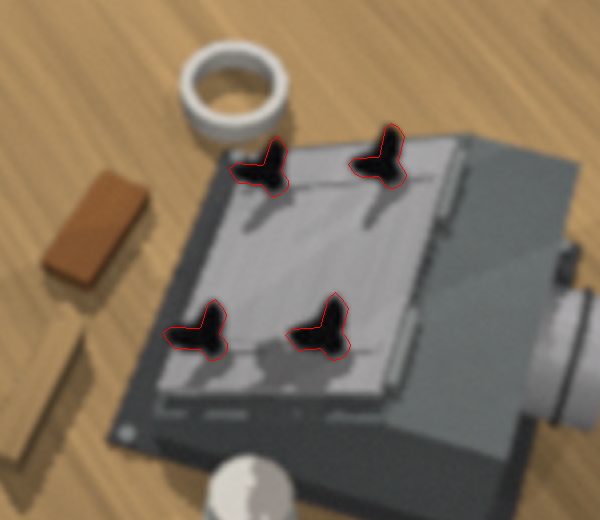

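```bash
cat > go.py <<'E'
from plan import *; from scr import SC
v=np.load('v.npy'); G=.004; DX,DY=.0003,-.001
def pose(n,th,h):
    """h = TCP height above outer face"""
    x,y=SC[n]; p=world(cover(0,x+DX,y+DY,.008+h,G),*v[:3])
    rw=lambda b:Rn.from_euler('z',v[2]).apply(b)
    X,Y,Z=rw(u),rw([0,1.,0]),rw(n_:=np.array([-s,0,c]))
    R=np.column_stack([-Y,-Z,X])@Rn.from_rotvec([0,-(1.2-th),0]).as_matrix()
    return p,R
def err(n,th,h):
    S=env.observe(); p,R=pose(n,th,h); Rm=np.array(S['tool_rot'])
    print('err tool mm',(1000*Rm.T@(p-S['position'])).round(1),'rotvec deg',np.degrees(Rn.from_matrix(Rm.T@R).as_rotvec()).round(2),'F',np.round(S['ft_force'],1),'Ftool',(Rm.T@np.array(S['ft_force'])).round(1),'g',round(S['grip_width'],4),'t',S['time_s'],'q',np.round(S['q'],0))
E
python3 - <<'E'
from go import *
for n in SC: print(n,pose(n,1.2,.017)[0].round(3))
p,R=pose('high_left',.13,.08)
p1,R1=plan(p,R,.034)
E
```

```text
high_left [0.488 0.095 0.133]
high_right [0.603 0.192 0.133]
low_left [0.544 0.029 0.083]
low_right [0.658 0.126 0.083]
n 7 dist 0.3136 ang 67.64
[[[0.0181, 0.0291, 0.0288], [3.87, -8.55, -2.29], 0.034], [[0.0208, 0.0317, 0.0238], [3.87, -8.55, -2.29], 0.034], [[0.0227, 0.034, 0.0183], [3.87, -8.55, -2.29], 0.034], [[0.0236, 0.036, 0.0125], [3.87, -8.55, -2.29], 0.034], [[0.0235, 0.0376, 0.0065], [3.87, -8.55, -2.29], 0.034], [[0.0225, 0.0387, 0.0005], [3.87, -8.55, -2.29], 0.034], [[0.0207, 0.0394, -0.0054], [3.87, -8.55, -2.29], 0.034]]
```

Emit:
carry_out:
  plan:
    - [[0.018, 0.029, 0.029], [3.9, -8.5, -2.3], 0.034]
    - [[0.021, 0.032, 0.024], [3.9, -8.5, -2.3], 0.034]
    - [[0.023, 0.034, 0.018], [3.9, -8.5, -2.3], 0.034]
    - [[0.0235, 0.036, 0.0125], [3.9, -8.5, -2.3], 0.034]
    - [[0.0235, 0.0375, 0.0065], [3.9, -8.5, -2.3], 0.034]
    - [[0.0225, 0.039, 0.0005], [3.9, -8.5, -2.3], 0.034]
    - [[0.021, 0.039, -0.0055], [3.9, -8.5, -2.3], 0.034]
    - [[0, 0, 0], [0, 0, 0], 0.034]

```text
time_s: 8.32
position: [0.5082, 0.0738, 0.1858]
tool_rot: [[-0.117, -0.33, -0.937], [0.889, 0.385, -0.247], [0.442, -0.862, 0.248]]
ft_force: [0.1, -0.0, 0.9]
grip_width: 0.034
```

Run:
```python
from go import *
err('high_left',.13,.08)
p,R=pose('high_left',.13,.017)
p1,R1=plan(p,R,.034)
for n in('side','top'):
    q=snap(n,n+'4'); c=proj(q,p)[0].astype(int)
    cv2.imwrite(f'pics/{n}4z.png',cv2.resize(q['image'][c[1]-80:c[1]+60,c[0]-80:c[0]+80,::-1],None,fx=4,fy=4))
```

```text
err tool mm [-1.4 -2.3  0.7] rotvec deg [-0.39 -0.31  0.34] F [ 0.1 -0.   0.9] Ftool [ 0.4 -0.8  0.1] g 0.034 t 8.325 q [ -14.   30.   75.   17.  101. -116.]
n 2 dist 0.0607 ang 0.6
[[[-0.0009, 0.0303, 0.0002], [-0.2, -0.15, 0.17], 0.034], [[-0.0008, 0.0304, 0.0002], [-0.2, -0.15, 0.17], 0.034]]
```

View pics/side4z.png

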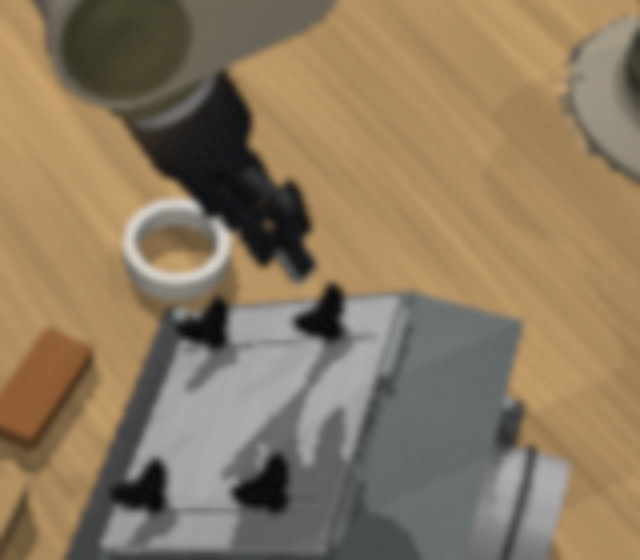

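View pics/top4z.png

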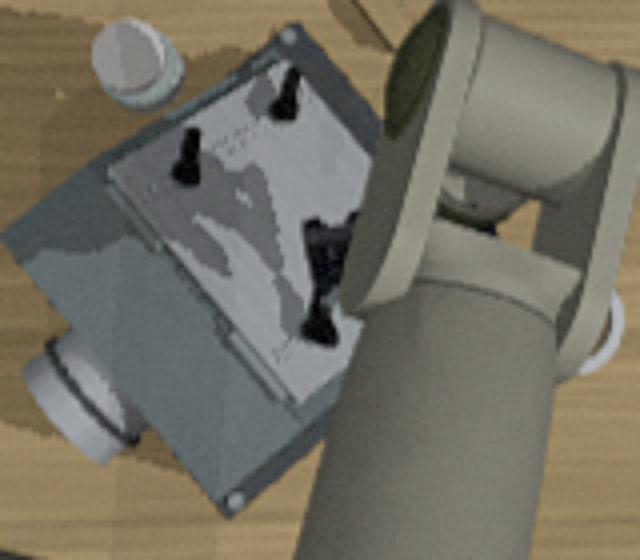

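Emit:
carry_out:
  plan:
    - [[-0.0015, 0.02, 0.0005], [-0.4, -0.3, 0.3], 0.034]
    - [[0, 0.02, 0], [0, 0, 0], 0.034]
    - [[0, 0.02, 0], [0, 0, 0], 0.034]
    - [[0, 0, 0], [0, 0, 0], 0.034]

```text
time_s: 8.93
position: [0.4895, 0.0933, 0.1358]
tool_rot: [[-0.123, -0.317, -0.941], [0.891, 0.382, -0.245], [0.437, -0.868, 0.236]]
ft_force: [-0.6, -0.3, -0.4]
grip_width: 0.034
```

Run:
```python
from go import *
err('high_left',.13,.017)
p,R=pose('high_left',.13,.017)
for n in('side',):
    q=snap(n,n+'5'); c=proj(q,p)[0].astype(int)
    cv2.imwrite(f'pics/{n}5z.png',cv2.resize(q['image'][c[1]-50:c[1]+40,c[0]-50:c[0]+50,::-1],None,fx=6,fy=6,interpolation=cv2.INTER_CUBIC))
```

```text
err tool mm [0.8 3.9 0.1] rotvec deg [ 0.37 -0.14 -0.09] F [-0.6 -0.3 -0.4] Ftool [-0.4  0.4  0.6] g 0.034 t 8.925 q [ -12.   31.   82.   18.   91. -117.]
```

View pics/side5z.png

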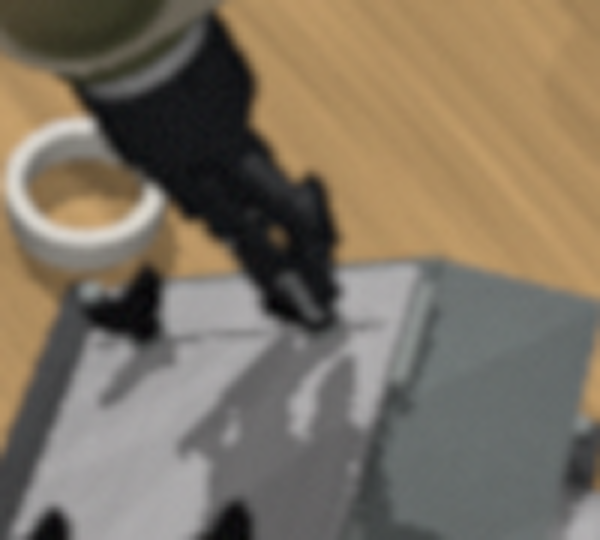

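Emit:
carry_out:
  plan:
    - [[0.001, 0.003, 0], [0.4, 0, 0], 0.034]
    - [[0, 0, 0], [0, 0, 0], 0.0]
    - [[0, 0, 0], [0, 0, 0], 0.0]
    - [[0, 0, 0], [0, 0, 0], 0.0]
    - [[0, 0, 0], [0, 0, 0], 0.0]
  force: 25

```text
time_s: 9.6
position: [0.4884, 0.0969, 0.1342]
tool_rot: [[-0.124, -0.324, -0.938], [0.89, 0.382, -0.25], [0.439, -0.865, 0.241]]
ft_force: [-1.0, 6.2, 7.1]
grip_width: 0.0084
```

Run:
```python
from go import *
err('high_left',.13,.017)
err('high_left',1.2,.017)
```

```text
err tool mm [-1.8  0.8  0.3] rotvec deg [-0.04  0.01  0.06] F [-1.   6.2  7.1] Ftool [ 8.7 -3.4  1.1] g 0.0084 t 9.6 q [ -12.   31.   82.   18.   91. -117.]
err tool mm [-1.8  0.8  0.3] rotvec deg [-6.000e-02  6.132e+01  3.000e-02] F [-1.   6.2  7.1] Ftool [ 8.7 -3.4  1.1] g 0.0084 t 9.6 q [ -12.   31.   82.   18.   91. -117.]
```

Emit:
carry_out:
  plan:
    - [[0.002, 0, 0], [0, 0, 0], 0.0]
    - [[0, 0, 0], [0, 10, 0], 0.0]
    - [[0, 0, 0], [0, 10, 0], 0.0]
    - [[0, 0, 0], [0, 10, 0], 0.0]
    - [[0, 0, 0], [0, 0, 0], 0.0]

```text
time_s: 10.22
position: [0.4883, 0.0966, 0.1341]
tool_rot: [[0.363, -0.324, -0.873], [0.896, 0.378, 0.232], [0.255, -0.867, 0.428]]
ft_force: [-0.7, -6.6, 2.5]
grip_width: 0.0086
```

Run:
```python
from go import *
err('high_left',1.2,.017)
```

```text
err tool mm [-1.5  0.8 -0.6] rotvec deg [ 0.08 31.1  -0.19] F [-0.7 -6.6  2.5] Ftool [-5.5 -4.4  0.1] g 0.0086 t 10.225 q [-12.  31.  82.  18.  91. -87.]
```

Emit:
carry_out:
  plan:
    - [[-0.001, 0, 0], [0, 10, 0], 0.0]
    - [[0, 0, 0], [0, 10, 0], 0.0]
    - [[0, 0, 0], [0, 10, 0], 0.0]
    - [[0, 0, 0], [0, 0, 0], 0.0]

```text
time_s: 10.72
position: [0.4879, 0.0961, 0.134]
tool_rot: [[0.75, -0.324, -0.577], [0.662, 0.379, 0.647], [0.009, -0.867, 0.499]]
ft_force: [-0.5, -5.6, 5.4]
grip_width: 0.0084
```

Run:
```python
from go import *
err('high_left',1.2,.017)
```

```text
err tool mm [-0.3  0.8 -1.1] rotvec deg [ 0.09  1.29 -0.13] F [-0.5 -5.6  5.4] Ftool [-4.  -6.7 -0.7] g 0.0084 t 10.725 q [-12.  31.  82.  18.  91. -57.]
```

Emit:
carry_out:
  plan:
    - [[-0.0008, 0, 0], [0, 1.3, 0], 0.0]
    - [[0, 0, 0], [0, 0, 0], 0.0]

```text
time_s: 10.98
position: [0.4878, 0.096, 0.134]
tool_rot: [[0.763, -0.322, -0.561], [0.647, 0.38, 0.661], [-0.0, -0.867, 0.498]]
ft_force: [3.4, -4.0, 6.1]
grip_width: 0.0085
```

Run:
```python
from go import *
err('high_left',1.2,.017)
```

```text
err tool mm [-0.2  0.8 -1.1] rotvec deg [ 0.11  0.05 -0.03] F [ 3.4 -4.   6.1] Ftool [-0.  -7.9 -1.5] g 0.0085 t 10.975 q [-12.  31.  82.  18.  91. -56.]
```

Emit:
carry_out:
  plan:
    - [[0, 0, 0], [0, 0, 0], 0.034]
    - [[0, 0, 0], [0, 0, 0], 0.034]
    - [[0, -0.02, 0], [0, 0, 0], 0.034]
    - [[0, -0.04, 0], [0, 0, 0], 0.034]
    - [[0, -0.02, 0], [0, 0, 0], 0.034]
    - [[0, 0, 0], [0, 0, 0], 0.034]

```text
time_s: 11.72
position: [0.5135, 0.0656, 0.2033]
tool_rot: [[0.763, -0.323, -0.56], [0.646, 0.38, 0.662], [-0.001, -0.867, 0.499]]
ft_force: [0.6, 0.3, -0.0]
grip_width: 0.0343
```

```bash
python3 - <<'E'
from go import *
err('high_left',1.2,.08)
p,R=pose('low_right',.52,.08)
p1,R1=plan(p,R,.034)
plan(pose('low_right',.52,.017)[0],R,.034,n=3,p0=p1,R0=R1)
for n in('side','top'):
    q=snap(n,n+'6'); c=proj(q,pose('high_left',1.2,.017)[0])[0].astype(int)
    cv2.imwrite(f'pics/{n}6z.png',cv2.resize(q['image'][c[1]-50:c[1]+50,c[0]-50:c[0]+50,::-1],None,fx=5,fy=5,interpolation=cv2.INTER_CUBIC))
E
python3 -c "
import cv2,numpy as np
cv2.imwrite('pics/j6.png',cv2.resize(np.hstack([cv2.imread('pics/side6z.png'),cv2.imread('pics/top6z.png')]),(800,400)))"
```

```text
err tool mm [-0.1 17.7 -1.3] rotvec deg [ 0.09 -0.02 -0.04] F [ 0.6  0.3 -0. ] Ftool [ 0.6 -0.1 -0.2] g 0.0343 t 11.725 q [-14.  29.  72.  17. 103. -54.]
n 4 dist 0.1817 ang 38.98
[[[0.0375, 0.0044, -0.0253], [0.02, -9.74, -0.02], 0.034], [[0.0326, 0.0045, -0.0313], [0.02, -9.74, -0.02], 0.034], [[0.0269, 0.0044, -0.0363], [0.02, -9.74, -0.02], 0.034], [[0.0204, 0.0045, -0.0404], [0.02, -9.74, -0.02], 0.034]]
n 3 dist 0.063 ang 0.02
[[[-0.0, 0.021, -0.0], [0.0, -0.01, 0.0], 0.034], [[-0.0, 0.021, -0.0], [0.0, -0.01, 0.0], 0.034], [[-0.0001, 0.021, -0.0], [0.0, -0.01, 0.0], 0.034]]
```

View pics/j6.png

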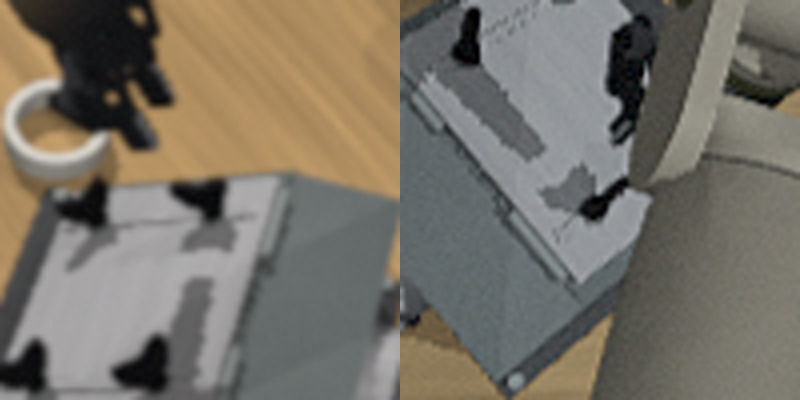

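```bash
sed -i 's/DX,DY=.0003,-.001/DX,DY=.0022,-.0012/' go.py
python3 - <<'E'
from go import *
p,R=pose('low_right',.52,.08)
p1,R1=plan(p,R,.034)
E
```

```text
n 4 dist 0.1812 ang 39.01
[[[0.0376, 0.0039, -0.0249], [-0.03, -9.75, -0.03], 0.034], [[0.0329, 0.0039, -0.0309], [-0.03, -9.75, -0.03], 0.034], [[0.0272, 0.0039, -0.0361], [-0.03, -9.75, -0.03], 0.034], [[0.0206, 0.004, -0.0401], [-0.03, -9.75, -0.03], 0.034]]
```

Emit:
carry_out:
  plan:
    - [[0.0375, 0.004, -0.025], [0, -9.75, 0], 0.034]
    - [[0.033, 0.004, -0.031], [0, -9.75, 0], 0.034]
    - [[0.027, 0.004, -0.036], [0, -9.75, 0], 0.034]
    - [[0.0205, 0.004, -0.04], [0, -9.75, 0], 0.034]
    - [[0, 0, 0], [0, 0, 0], 0.034]
    - [[0, 0, 0], [0, 0, 0], 0.034]

```text
time_s: 12.58
position: [0.6775, 0.1033, 0.1384]
tool_rot: [[0.243, -0.326, -0.914], [0.919, 0.38, 0.108], [0.312, -0.866, 0.392]]
ft_force: [-0.3, -0.6, 0.3]
grip_width: 0.0343
```

Run:
```python
from go import *
err('low_right',.52,.019)
S=env.observe(); 
p,R=pose('low_right',.52,.019); plan(p,R,.034,n=3)
for n in('side','top'):
    q=snap(n,n+'7'); c=proj(q,p)[0].astype(int)
    cv2.imwrite(f'pics/{n}7z.png',cv2.resize(q['image'][c[1]-50:c[1]+50,c[0]-50:c[0]+50,::-1],None,fx=4,fy=4,interpolation=cv2.INTER_CUBIC))
cv2.imwrite('pics/j7.png',np.hstack([cv2.imread('pics/side7z.png'),cv2.imread('pics/top7z.png')]))
```

```text
err tool mm [ 0.5 61.1 -0.6] rotvec deg [-0.16 -0.1  -0.1 ] F [-0.3 -0.6  0.3] Ftool [-0.5 -0.3  0.3] g 0.0343 t 12.575 q [ -8.  49.  43.  20. 110. -85.]
n 3 dist 0.0611 ang 0.21
[[[0.0002, 0.0204, -0.0002], [-0.05, -0.03, -0.03], 0.034], [[0.0001, 0.0203, -0.0002], [-0.05, -0.03, -0.03], 0.034], [[0.0002, 0.0204, -0.0001], [-0.05, -0.03, -0.03], 0.034]]
```

View pics/j7.png

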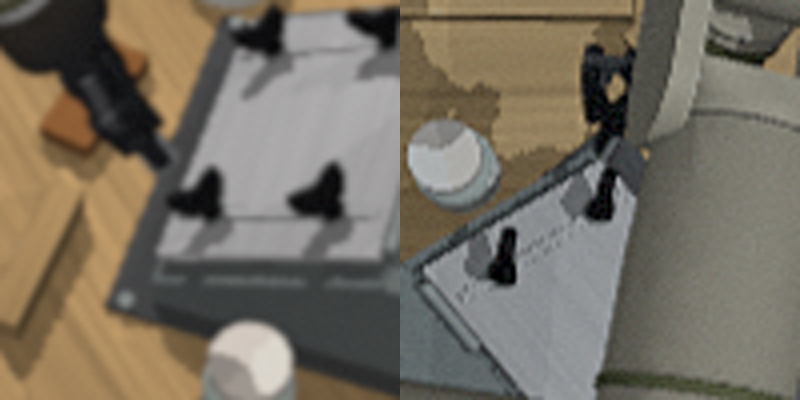

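Emit:
carry_out:
  plan:
    - [[0.0005, 0.02, -0.0005], [-0.1, -0.1, -0.1], 0.034]
    - [[0, 0.02, 0], [0, 0, 0], 0.034]
    - [[0, 0.02, 0], [0, 0, 0], 0.034]
    - [[0, 0, 0], [0, 0, 0], 0.034]
    - [[0, 0, 0], [0, 0, 0], 0.0]
    - [[0, 0, 0], [0, 0, 0], 0.0]
    - [[0, 0, 0], [0, 0, 0], 0.0]
    - [[0, 0, 0], [0, 0, 0], 0.0]

```text
time_s: 13.68
position: [0.6601, 0.1257, 0.0882]
tool_rot: [[0.24, -0.32, -0.916], [0.918, 0.382, 0.107], [0.315, -0.867, 0.385]]
ft_force: [0.4, -2.4, 6.1]
grip_width: 0.0083
```

Run:
```python
from go import *
err('low_right',.52,.019)
err('low_right',1.2,.019)
```

```text
err tool mm [-0.2  3.4  0.8] rotvec deg [0.18 0.11 0.02] F [ 0.4 -2.4  6.1] Ftool [-0.2 -6.4  1.7] g 0.0083 t 13.675 q [ -7.  50.  51.  20. 101. -86.]
err tool mm [-0.2  3.4  0.8] rotvec deg [ 0.17 39.07  0.08] F [ 0.4 -2.4  6.1] Ftool [-0.2 -6.4  1.7] g 0.0083 t 13.675 q [ -7.  50.  51.  20. 101. -86.]
```

Emit:
carry_out:
  plan:
    - [[0, 0, 0], [0, 10, 0], 0.0]
    - [[0, 0, 0], [0, 10, 0], 0.0]
    - [[0, 0, 0], [0, 10, 0], 0.0]
    - [[0, 0, 0], [0, 9, 0], 0.0]
    - [[0, 0, 0], [0, 0, 0], 0.0]

```text
time_s: 14.3
position: [0.6598, 0.1253, 0.0881]
tool_rot: [[0.764, -0.321, -0.559], [0.645, 0.381, 0.663], [0.0, -0.867, 0.498]]
ft_force: [-0.5, -4.4, 6.2]
grip_width: 0.0086
```

Run:
```python
from go import *
err('low_right',1.2,.019)
```

```text
err tool mm [-0.1  3.4  0.6] rotvec deg [ 0.12 -0.07  0.06] F [-0.5 -4.4  6.2] Ftool [-3.2 -6.9  0.5] g 0.0086 t 14.3 q [ -7.  50.  51.  20. 101. -47.]
```

Aligned. Release, and go to high_right.

Emit:
carry_out:
  plan:
    - [[0, 0, 0], [0, 0, 0], 0.034]
    - [[0, 0, 0], [0, 0, 0], 0.034]
    - [[0, -0.02, 0], [0, 0, 0], 0.034]
    - [[0, -0.035, 0], [0, 0, 0], 0.034]
    - [[0, -0.02, 0], [0, 0, 0], 0.034]
    - [[0, 0, 0], [0, 0, 0], 0.034]

```text
time_s: 15.05
position: [0.6842, 0.0973, 0.1526]
tool_rot: [[0.763, -0.32, -0.561], [0.646, 0.382, 0.661], [0.003, -0.867, 0.498]]
ft_force: [0.4, -0.1, 0.1]
grip_width: 0.0339
```

Run:
```python
from go import *
err('low_right',1.2,.08)
p,R=pose('high_right',.29,.08)
p1,R1=plan(p,R,.034)
```

```text
err tool mm [-0.8 16.9  0.6] rotvec deg [0.13 0.08 0.13] F [ 0.4 -0.1  0.1] Ftool [ 0.3 -0.3 -0.2] g 0.0339 t 15.05 q [ -9.  49.  41.  21. 112. -45.]
n 6 dist 0.102 ang 52.06
[[[-0.0001, 0.0028, 0.0168], [0.03, -8.68, 0.01], 0.034], [[0.0024, 0.0028, 0.0166], [0.03, -8.68, 0.01], 0.034], [[0.0049, 0.0028, 0.016], [0.03, -8.68, 0.01], 0.034], [[0.0073, 0.0028, 0.0151], [0.03, -8.68, 0.01], 0.034], [[0.0095, 0.0028, 0.0138], [0.03, -8.68, 0.01], 0.034], [[0.0114, 0.0027, 0.0123], [0.03, -8.68, 0.01], 0.034]]
```

Emit:
carry_out:
  plan:
    - [[0, 0.003, 0.017], [0, -8.7, 0], 0.034]
    - [[0.0025, 0.003, 0.0165], [0, -8.7, 0], 0.034]
    - [[0.005, 0.003, 0.016], [0, -8.7, 0], 0.034]
    - [[0.007, 0.003, 0.015], [0, -8.7, 0], 0.034]
    - [[0.0095, 0.003, 0.014], [0, -8.7, 0], 0.034]
    - [[0.0115, 0.0025, 0.0125], [0, -8.7, 0], 0.034]
    - [[0, 0, 0], [0, 0, 0], 0.034]
    - [[0, 0, 0], [0, 0, 0], 0.034]

```text
time_s: 16.05
position: [0.6208, 0.1703, 0.1863]
tool_rot: [[0.028, -0.323, -0.946], [0.919, 0.382, -0.103], [0.394, -0.866, 0.308]]
ft_force: [0.2, -0.6, 0.9]
grip_width: 0.0342
```

Run:
```python
from go import *
err('high_right',.29,.019)
```

```text
err tool mm [ 0.3 58.7 -0.5] rotvec deg [-0.02 -0.08 -0.  ] F [ 0.2 -0.6  0.9] Ftool [-0.1 -1.1  0.1] g 0.0342 t 16.05 q [ -4.  41.  52.  22. 107. -93.]
```

Emit:
carry_out:
  plan:
    - [[0, 0.02, -0.0005], [0, 0, 0], 0.034]
    - [[0, 0.02, 0], [0, 0, 0], 0.034]
    - [[0, 0.017, 0], [0, 0, 0], 0.034]
    - [[0, 0, 0], [0, 0, 0], 0.034]
    - [[0, 0, 0], [0, 0, 0], 0.0]
    - [[0, 0, 0], [0, 0, 0], 0.0]
    - [[0, 0, 0], [0, 0, 0], 0.0]
    - [[0, 0, 0], [0, 0, 0], 0.0]

```text
time_s: 17.05
position: [0.6035, 0.192, 0.1382]
tool_rot: [[0.025, -0.32, -0.947], [0.918, 0.382, -0.105], [0.395, -0.867, 0.304]]
ft_force: [2.3, 0.0, 5.2]
grip_width: 0.008
```

Run:
```python
from go import *
err('high_right',1.2,.019)
```

```text
err tool mm [-0.2  3.2  0.3] rotvec deg [ 0.16 52.26  0.07] F [2.3 0.  5.2] Ftool [ 2.1 -5.2 -0.6] g 0.008 t 17.05 q [ -2.  42.  59.  22.  99. -95.]
```

Emit:
carry_out:
  plan:
    - [[0, 0, 0], [0, 10, 0], 0.0]
    - [[0, 0, 0], [0, 10, 0], 0.0]
    - [[0, 0, 0], [0, 10, 0], 0.0]
    - [[0, 0, 0], [0, 10, 0], 0.0]
    - [[0, 0, 0], [0, 10, 0], 0.0]
    - [[0, 0, 0], [0, 2.2, 0], 0.0]
    - [[0, 0, 0], [0, 0, 0], 0.0]

```text
time_s: 17.92
position: [0.6034, 0.1918, 0.1382]
tool_rot: [[0.763, -0.321, -0.561], [0.646, 0.381, 0.661], [0.002, -0.867, 0.498]]
ft_force: [1.7, -3.4, 5.9]
grip_width: 0.0085
```

Run:
```python
from go import *
err('high_right',1.2,.019)
```

```text
err tool mm [-0.1  3.2  0.1] rotvec deg [0.11 0.08 0.09] F [ 1.7 -3.4  5.9] Ftool [-0.9 -7.  -0.3] g 0.0085 t 17.925 q [ -2.  42.  59.  22.  99. -43.]
```

Emit:
carry_out:
  plan:
    - [[0, 0, 0], [0, 0, 0], 0.034]
    - [[0, 0, 0], [0, 0, 0], 0.034]
    - [[0, -0.02, 0], [0, 0, 0], 0.034]
    - [[0, -0.035, 0], [0, 0, 0], 0.034]
    - [[0, -0.02, 0], [0, 0, 0], 0.034]
    - [[0, 0, 0], [0, 0, 0], 0.034]

```text
time_s: 18.68
position: [0.6276, 0.1633, 0.2031]
tool_rot: [[0.763, -0.321, -0.561], [0.646, 0.382, 0.661], [0.002, -0.867, 0.498]]
ft_force: [0.4, 0.2, -0.1]
grip_width: 0.034
```

Run:
```python
from go import *
err('high_right',1.2,.08)
p,R=pose('low_left',.52,.08)
p1,R1=plan(p,R,.034)
```

```text
err tool mm [-0.2 17.1 -0. ] rotvec deg [0.1  0.08 0.11] F [ 0.4  0.2 -0.1] Ftool [ 0.4  0.1 -0.2] g 0.034 t 18.675 q [ -4.  41.  50.  22. 110. -41.]
n 4 dist 0.1812 ang 38.88
[[[-0.0376, 0.0042, -0.025], [0.03, -9.72, 0.02], 0.034], [[-0.0412, 0.0043, -0.0182], [0.03, -9.72, 0.02], 0.034], [[-0.0437, 0.0042, -0.011], [0.03, -9.72, 0.02], 0.034], [[-0.045, 0.0043, -0.0035], [0.03, -9.72, 0.02], 0.034]]
```

Emit:
carry_out:
  plan:
    - [[-0.0375, 0.004, -0.025], [0, -9.7, 0], 0.034]
    - [[-0.041, 0.004, -0.018], [0, -9.7, 0], 0.034]
    - [[-0.0435, 0.004, -0.011], [0, -9.7, 0], 0.034]
    - [[-0.045, 0.004, -0.0035], [0, -9.7, 0], 0.034]
    - [[0, 0, 0], [0, 0, 0], 0.034]
    - [[0, 0, 0], [0, 0, 0], 0.034]

```text
time_s: 19.42
position: [0.5632, 0.008, 0.1386]
tool_rot: [[0.245, -0.323, -0.914], [0.918, 0.382, 0.111], [0.313, -0.866, 0.39]]
ft_force: [0.3, 0.8, 0.7]
grip_width: 0.0342
```

Run:
```python
from go import *
err('low_left',.52,.019)
```

```text
err tool mm [-1.3 60.7 -0.5] rotvec deg [-0.01 -0.19  0.02] F [0.3 0.8 0.7] Ftool [ 1.1 -0.4  0.1] g 0.0342 t 19.425 q [-18.  38.  67.  15. 101. -98.]
```

Emit:
carry_out:
  plan:
    - [[-0.0013, 0.02, -0.0005], [0, 0, 0], 0.034]
    - [[0, 0.02, 0], [0, 0, 0], 0.034]
    - [[0, 0.018, 0], [0, 0, 0], 0.034]
    - [[0, 0, 0], [0, 0, 0], 0.034]
    - [[0, 0, 0], [0, 0, 0], 0.0]
    - [[0, 0, 0], [0, 0, 0], 0.0]
    - [[0, 0, 0], [0, 0, 0], 0.0]
    - [[0, 0, 0], [0, 0, 0], 0.0]

```text
time_s: 20.42
position: [0.5456, 0.0284, 0.0888]
tool_rot: [[0.243, -0.32, -0.916], [0.917, 0.382, 0.11], [0.315, -0.867, 0.386]]
ft_force: [2.7, 4.7, 4.2]
grip_width: 0.0081
```

Run:
```python
from go import *
err('low_left',1.2,.019)
```

```text
err tool mm [-0.1  4.1  0.6] rotvec deg [ 0.14 38.9   0.13] F [2.7 4.7 4.2] Ftool [ 6.3 -2.8 -0.3] g 0.0081 t 20.425 q [-17.  39.  74.  16.  92. -99.]
```

Emit:
carry_out:
  plan:
    - [[0.001, 0, 0], [0, 10, 0], 0.0]
    - [[0, 0, 0], [0, 10, 0], 0.0]
    - [[0, 0, 0], [0, 10, 0], 0.0]
    - [[0, 0, 0], [0, 8.8, 0], 0.0]
    - [[0, 0, 0], [0, 0, 0], 0.0]

```text
time_s: 21.05
position: [0.5453, 0.0282, 0.0888]
tool_rot: [[0.762, -0.321, -0.562], [0.647, 0.381, 0.661], [0.001, -0.867, 0.498]]
ft_force: [0.7, -3.1, 3.7]
grip_width: 0.0081
```

Run:
```python
from go import *
err('low_left',1.2,.019)
```

```text
err tool mm [-0.   4.1  0.4] rotvec deg [0.12 0.1  0.03] F [ 0.7 -3.1  3.7] Ftool [-1.5 -4.6 -0.6] g 0.0081 t 21.05 q [-17.  39.  74.  16.  92. -60.]
```

Release, retreat up, and check.

Emit:
carry_out:
  plan:
    - [[0, 0, 0], [0, 0, 0], 0.034]
    - [[0, 0, 0], [0, 0, 0], 0.034]
    - [[0, -0.02, 0], [0, 0, 0], 0.034]
    - [[0, -0.04, 0], [0, 0, 0], 0.034]
    - [[0, -0.05, 0], [0, 0, 0], 0.034]
    - [[0, -0.05, 0], [0, 0, 0], 0.034]
    - [[-0.04, -0.05, 0], [0, 0, 0], 0.034]
    - [[-0.05, -0.03, 0], [0, 0, 0], 0.034]

```text
time_s: 22.05
position: [0.554, -0.1207, 0.2964]
tool_rot: [[0.761, -0.322, -0.563], [0.648, 0.381, 0.659], [0.002, -0.867, 0.498]]
ft_force: [0.3, -0.7, 0.7]
grip_width: 0.0341
```

Emit:
carry_out:
  plan:
    - [[-0.05, -0.01, -0.03], [0, 0, 0], 0.034]
    - [[-0.05, 0, -0.03], [0, 0, 0], 0.034]
    - [[0, 0, 0], [0, 0, 0], 0.034]
    - [[0, 0, 0], [0, 0, 0], 0.034]

```text
time_s: 22.55
position: [0.5148, -0.2273, 0.2738]
tool_rot: [[0.762, -0.322, -0.561], [0.647, 0.382, 0.66], [0.002, -0.866, 0.5]]
ft_force: [0.1, -0.1, 0.1]
grip_width: 0.0342
```

```bash
python3 - <<'E'
from h import *
st()
for n,f in(('side','s'),('top','t')):
    p=snap(n,n+'9'); np.save(n+'9.npy',p,allow_pickle=True)
    cv2.imwrite(f'pics/{n}9b.png',cv2.resize(p['image'][:,:,::-1],(800,600),interpolation=cv2.INTER_CUBIC))
E
sed -i 's/(.0,.004,.008)/(.004,)/' fitscr.py; python3 fitscr.py 9
```

```text
t 22.55 q [-38.5  35.5  49.3   6.8 124.5 -76.5] p [ 0.5148 -0.2273  0.2738] R [[0.762, -0.322, -0.561], [0.647, 0.382, 0.66], [0.002, -0.866, 0.5]] F [ 0.1 -0.1  0.1] g 0.03417108149002862
g 0.004
high_left th 1.244 dxy mm [ 1.  -0.2] J 0.891
high_right th 1.216 dxy mm [ 1.  -0.5] J 0.772
low_left th 1.222 dxy mm [-0.6 -0.3] J 1.268
low_right th 1.188 dxy mm [-0.2 -0.2] J 1.305
```

View pics/fitt9.png

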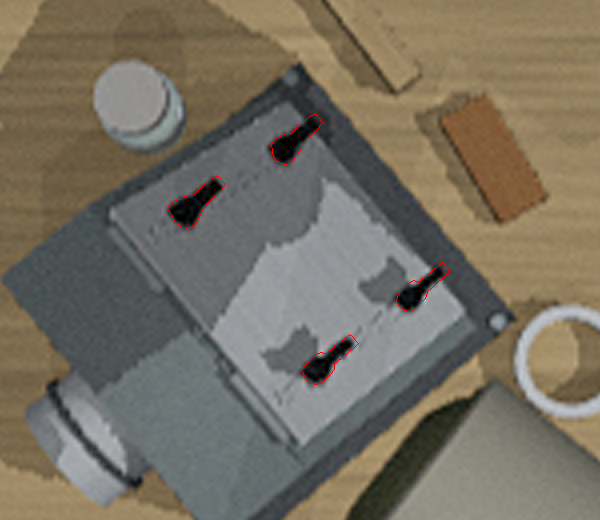

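View pics/side9b.png

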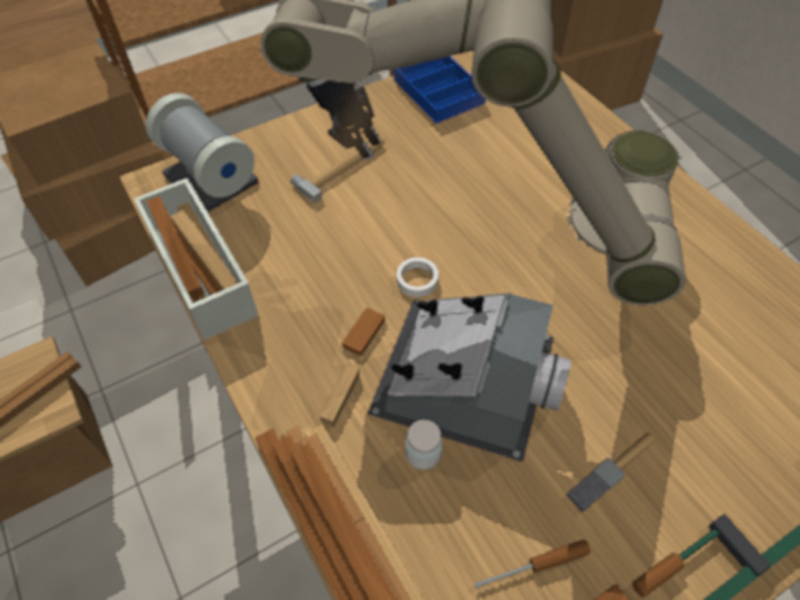

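```bash
python3 -c "
from h import *
st(); print(env.close_job())"
```

```text
t 22.65 q [-38.4  35.5  49.3   6.8 124.5 -76.5] p [ 0.5151 -0.2266  0.2742] R [[0.762, -0.322, -0.562], [0.648, 0.381, 0.659], [0.002, -0.867, 0.499]] F [0.4 0.5 0.6] g 0.03377523525550312
the job is handed in; nothing more can be done
None
```

The job is done and handed in at about 22.7 s. I pushed the cover from behind with shut fingers until it sank onto the gasket. Then I gripped each screw's wings and turned it clockwise to the rib, in cross order: high left, low right, high right, low left.

- **Screw angles:** my picture fit gave 1.24 for high left, 1.19 for low right, 1.22 for high right and 1.22 for low left, against a target of 1.2 rad. At the end of each turn the gripper was within about 0.1° of the rib direction given by my fit of the box. I did not judge the high left reading of 1.24 to be a real overshoot and left it.
- **Cover and bench:** the last pictures show the cover shut. The offcut, batten, jar, tape roll, hammer and brush look unmoved by eye; I did not measure them. The arm is clear of everything.
- **Forces:** contact forces in the readings I took stayed under about 10 N.
- **Disagreements:** the screw axes were about 2 mm farther up the slope than my first estimate. I corrected for this during the first screw. On the last three screws the fingers stopped 3–4 mm short of the intended depth, but the grips held.

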